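Move the blow-off nozzle to the other air coupling

ROBOT

A 6-joint arm with a two-finger parallel gripper is mounted at the origin on the work surface. World frame = base frame: x ahead of the robot, y to its left, z up, the work surface at z = 0. Lengths are in m, angles in rad, forces in N, time in s.
With the tool pointing down it reaches from about 0.35 to 1 m from the base axis. Payload 7.1 kg.
Tool frame: the origin (TCP) lies between the finger pads; the fingertips stand 22 mm ahead of it and the grasp point (between the pads) lies 3 mm ahead of it; z points along the fingers, y is the line along which they close (so a half turn about z gives the same grasp; the last joint's range is limited). The gripper opens to 85 mm and grips with 20 to 120 N. Pads are 22 mm wide; open, the fingers measure 114 mm over their backs; the gripper's body (76 mm by 85 mm) begins 54 mm behind the grasp point. The pads swing forward as they close: fully open they stand 13 mm farther back than shut.
Start: joints at [-1.325, 0.423, 1.63, -0, 1.089, -0.019], TCP at [0.164, -0.603, 0.253] pointing down, gripper open.
Joint ranges: [-3, 3], [-0.9, 2.11], [0.09, 2.58], [-1.31, 4.45], [0.11, 2.69], [-2.54, 2.54]. Speed limits (rad/s): [2.39, 2.39, 3.01, 3.14, 3.14, 3.14].

INTERFACE

Orientations are given as a rotation vector (axis times angle).
In Python, from rig import manip gives the robot as it stands. The module is installed in compiled form; this text tells all that it offers. Calls block until the motion is done:
- manip.move_to(position, orientation): joint-space move of the TCP to a pose.
- manip.servo_line(position, orientation=None, rate=0.15): straight line of the TCP; orientation=None keeps the orientation; rate is the mean speed in m/s.
- manip.set_joints(angles): joint-space move.
- manip.command_gripper(opening, f_grip=None): finger opening in m; f_grip is the grip in N (None keeps the last); returns when the fingers have stopped.
- manip.hold(seconds).
- manip.solve_ik(position, orientation): joint angles nearest the present ones, or None.
- manip.camera(name): name is "scene" or "top" or "wrist"; returns a dict with "image" (384x512x3 uint8, red, green, blue), "fx", "fy", "cx", "cy" (pixels), "cam_to_world" (4x4, takes a point from camera to world coordinates); the wrist camera has in their place "mount" (4x4, takes a point from camera to tool coordinates, whose origin is the TCP and whose axes are the flange's). Camera axes: x right, y down, z forward; pixel columns grow to the right and rows downward; lengths in m; the calibration is good to about 2 mm. The wrist camera is an equidistant fisheye: a pixel r from the principal point sees the ray r / f radians off the axis. A picture is of the moment at which its call begins: read the wrist's pose just before it. There is no depth.
A pose or a line that the arm cannot do raises manip.IKError and nothing moves.
- manip.sign_off(): hands the job in; it is judged then, once.
Readings, each from a call of its own:
- manip.get_time(): time.
- manip.get_joint_positions(): joint angles.
- manip.get_joint_vel(): joint speeds.
- manip.get_tau(): joint torques, N m.
- manip.get_position(): TCP position.
- manip.get_ee_rot(): TCP orientation.
- manip.get_contact_force(): force on the tool from outside, world axes, zero at the start.
- manip.get_torque(): the same for the moment, N m.
- manip.get_width(): finger opening in m.
- manip.get_grip_force(): force on a finger pad.
Only numpy, scipy, OpenCV 4.12 (cv2) and the standard library are available. Lean on these libraries where they do the work, as an engineer would, in place of code of your own. Each camera call takes 0.05 s, during which the arm holds its last target. There are 200 camera calls.

TASK

The brass blow-off nozzle sits in one of the two open air couplings on the bench and is wanted in the other, empty one. Push down the release collar around it until the nozzle pops up, take the nozzle out, and push it down into the empty coupling past the catch until it clicks home, stays in by itself and the collar is back up. Leave the other things on the bench where they are.

Things in the scene. Friction and masses are not known exactly. Their poses are not given: they have to be found in the camera images.
- nozzle: brass blow-off nozzle, upright, 82 mm long, 0.07 to 0.14 kg. Origin: centre of its lower tip; z along it to the outlet. From the tip: cone from 6 to 16 mm diameter over 9 mm; 16 mm diameter up to 50 mm with a 10 mm diameter catch groove at 16 to 25 mm; then the ringed grip body, 20 mm diameter, 50 to 79 mm; blunt top at 82 mm. When let go, a spring lifts it about 15 mm and it stands loosely.
- coupling_a: air coupling holding the nozzle at the start, fixed to the bench: 90 mm square aluminium foot 10 mm thick, dark block 62 x 62 x 58 mm high with a vertical bore 17.6 mm across, and a round steel release collar on top (see its mouth). Origin on the bench under the bore's axis, z up. A nozzle fully home has its tip 24 mm and its top 106 mm above the bench.
- coupling_b: the empty air coupling, fixed to the bench, the same but on a round aluminium foot 96 mm across with a small steel wheel on one side. Origin on the bench under the bore's axis, z up. Nozzle fully home: tip 24 mm above the bench, grip body from 2 to 31 mm above the collar. Nozzle travel stops 4 mm below home.
- coupling_a_mouth (a point): centre of the top face of coupling_a's collar when up, 72 mm above the bench, on the bore's axis. Collar: 56 mm across, 8 mm thick, hole 19 mm.
- coupling_b_mouth (a point): the same point of coupling_b; its collar is the same
- collar_a (a joint): release collar of coupling_a: 0 up, grows as it is pushed down, 0.005 m at its stop. Sprung: about 3 N to start, 5 to 15 N to push right down; lets the nozzle go at about 0.004 m and springs back up by itself. Push its top face, at both sides of the nozzle or at one side.
- collar_b (a joint): release collar of coupling_b, the same. A nozzle pushed in needs 8 to 20 N: it forces the catch open, which draws this collar down some 3.5 mm; at home the catch drops into the groove, the collar comes back up and the nozzle stays. If the fingers hold this collar down, the catch is open and the spring in the bore (about 7 N) lifts the nozzle again.
- marker: bystander: black marker pen lying down, 135 x 16 mm
- mallet: bystander: rubber-headed mallet lying down, head 64 mm across, 100 mm long, handle 250 mm
- wire_brush: bystander: wire brush, 240 x 26 x 32 mm
- locking_pliers: bystander: locking pliers lying down, about 210 x 50 x 20 mm
- file: bystander: hand file with wooden handle, 300 x 24 mm
- tube_offcut: bystander: offcut of square steel tube, 160 x 40 x 40 mm
- spray_can: bystander: grey spray can standing, 66 mm across, 200 mm tall

How it is judged:
By the outcome, as a careful person would: the job done as asked, in the order asked, and still so for the second after the job is handed in, with the robot touching nothing.
It also fails if it takes over 51 s, if anything falls off the work surface, if the arm or the gripper's body presses on something with over 40 N, if the wrist force passes 120 N, or if a joint passes its speed limit or range.

## Working session

There is one attempt and no reset: what is moved stays moved. The work goes in short steps, each a Python script; the robot and the scene stay as the last script left them, time stands still between calls to the robot, and variables do not carry over. Pictures are saved under pics/ and viewed, at most 10 in all, crops included, and the job is handed in when it is done.

```bash
mkdir -p pics
cat > h.py <<'E'
import numpy as np, cv2
from rig import manip as m
from scipy.spatial.transform import Rotation as R
def snap(n,f):
    c=m.camera(n); cv2.imwrite(f,cv2.cvtColor(c["image"],cv2.COLOR_RGB2BGR)); return c
def pix2z(c,u,v,z):
    T=np.array(c["cam_to_world"]); d=T[:3,:3]@np.array([(u-c["cx"])/c["fx"],(v-c["cy"])/c["fy"],1])
    return T[:3,3]+d*(z-T[2,3])/d[2]
E
python3 - <<'E'
from h import *
import pickle
C={}
for n in("top","scene"):
    C[n]=snap(n,f"pics/{n}0.png"); print(n,C[n]["fx"],C[n]["cx"],np.round(C[n]["cam_to_world"],3).tolist())
pickle.dump(C,open("c.pkl","wb"))
print(m.get_time(),m.get_ee_rot(),m.get_position(),m.get_width())
a=[cv2.imread(f"pics/{n}0.png") for n in("top","scene")]
cv2.imwrite("pics/t_big.png",cv2.resize(a[0],(800,600),interpolation=cv2.INTER_CUBIC))
E
```

```text
top 416.7767487401787 261.7948524833381 [[0.007, -0.994, 0.105, 0.433], [-1.0, -0.007, 0.0, 0.017], [0.0, -0.105, -0.994, 1.132], [0.0, 0.0, 0.0, 1.0]]
scene 418.95717350817614 260.5337877198052 [[-0.119, 0.695, -0.71, 1.356], [0.993, 0.077, -0.091, 0.094], [-0.009, -0.715, -0.699, 0.901], [0.0, 0.0, 0.0, 1.0]]
0.1 [-3.11273848e+00 -4.14519154e-01  2.40655343e-04] [ 0.16346842 -0.60277576  0.25262081] 0.085274526554477
```

View pics/t_big.png

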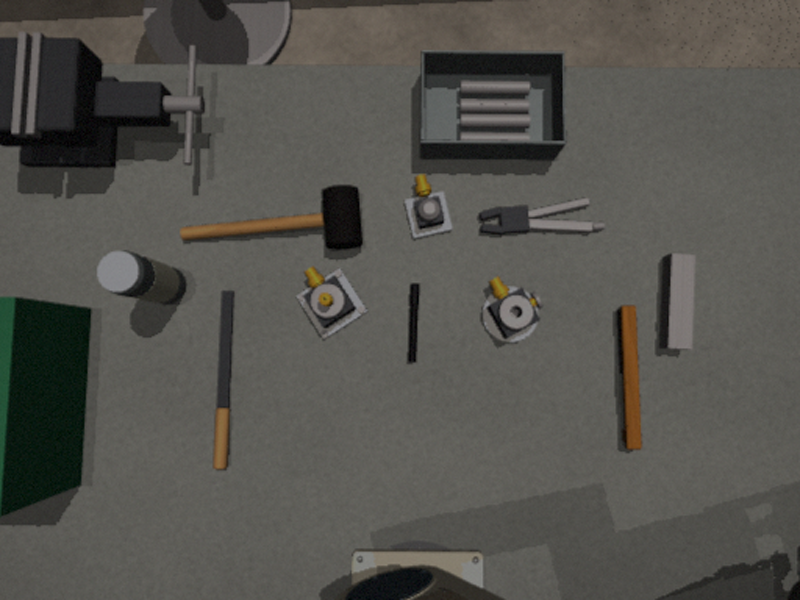

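View pics/scene0.png

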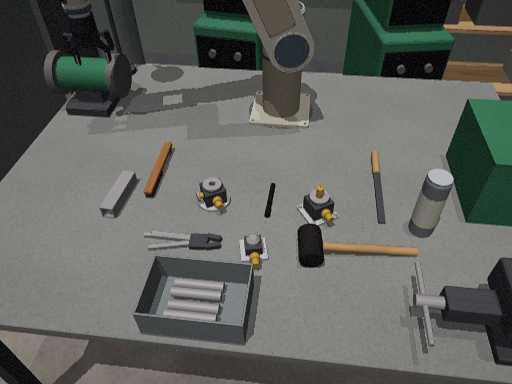

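The overhead view shows coupling A (nozzle in) with its collar at about (327,300) and coupling B's collar at (517,312), both enlarged pixels. The decoy at (429,208) is a third fitting with a closed top. Next I compute positions and go above A for a close look.

```bash
cat >> h.py <<'E'
def down(yaw): return (R.from_euler('z',yaw)*R.from_euler('x',np.pi)).as_rotvec()
def wpix2z(c,P,rv,u,v,z):
    """wrist fisheye pixel -> world point at height z"""
    x,y=(u-c["cx"])/c["fx"],(v-c["cy"])/c["fy"]; th=np.hypot(x,y); s=np.sin(th)/max(th,1e-9)
    M=np.array(c["mount"]); Rw=R.from_rotvec(rv).as_matrix()
    o=np.array(P)+Rw@M[:3,3]; d=Rw@M[:3,:3]@np.array([x*s,y*s,np.cos(th)])
    return o+d*(z-o[2])/d[2]
E
python3 - <<'E'
from h import *
import pickle
C=pickle.load(open("c.pkl","rb"))
k=512/800
A=pix2z(C["top"],328*k,301*k,.072);B=pix2z(C["top"],517*k,312*k,.072)
print("top",A,pix2z(C["top"],325*k,299*k,.106),B)
print("scene",pix2z(C["scene"],319,198,.072),pix2z(C["scene"],211,184,.072))
# yaw candidates: A's joint-6 solutions
for n,p in(("A",A),("B",B)):
    for y in np.deg2rad([-90,-60,-30,0,30,60,90,120,150,180]):
        q=m.solve_ik([p[0],p[1],.2],down(y)); print(n,round(np.rad2deg(y)),None if q is None else np.round(q,2))
E
```

```text
top [0.51874923 0.14974774 0.072     ] [0.51914592 0.15029698 0.106     ] [ 0.50288456 -0.15853199  0.072     ]
scene [0.53096275 0.15139792 0.072     ] [ 0.50857864 -0.15761567  0.072     ]
A -90 None
A -60 None
A -30 [ 0.26  0.37  1.86 -0.    0.91  2.35]
A 0 [ 0.26  0.37  1.86 -0.    0.91  1.83]
A 30 [ 0.26  0.37  1.86 -0.    0.91  1.31]
A 60 [ 0.26  0.37  1.86 -0.    0.91  0.78]
A 90 [ 0.26  0.37  1.86 -0.    0.91  0.26]
A 120 [ 0.26  0.37  1.86 -0.    0.91 -0.26]
A 150 [ 0.26  0.37  1.86 -0.    0.91 -0.79]
A 180 [ 0.26  0.37  1.86  0.    0.91 -1.31]
B -90 None
B -60 [-0.33  0.35  1.89 -0.    0.9   2.29]
B -30 [-0.33  0.35  1.89 -0.    0.9   1.77]
B 0 [-0.33  0.35  1.89 -0.    0.9   1.24]
B 30 [-0.33  0.35  1.89 -0.    0.9   0.72]
B 60 [-0.33  0.35  1.89 -0.    0.9   0.2 ]
B 90 [-0.33  0.35  1.89 -0.    0.9  -0.33]
B 120 [-0.33  0.35  1.89  0.    0.9  -0.85]
B 150 [-0.33  0.35  1.89  0.    0.9  -1.38]
B 180 [-0.33  0.35  1.89  0.    0.9  -1.9 ]
```

Run:
```python
from h import *
import pickle
d=down(np.pi/2); D={}
for n,p in(("B",[.504,-.158,.2]),("A",[.520,.150,.2])):
    m.move_to(p,d); m.hold(.2)
    P,r=m.get_position(),m.get_ee_rot()
    c=snap("wrist",f"pics/w{n}.png"); D[n]=(c,P,r); print(n,P,r,m.get_time())
print(c["fx"],c["cx"],c["cy"],np.round(c["mount"],3).tolist())
pickle.dump(D,open("w.pkl","wb"))
m.command_gripper(.032,40); print(m.get_width(),m.get_time(),m.get_contact_force())
i=[cv2.imread(f"pics/w{n}.png") for n in"AB"]
cv2.imwrite("pics/wAB.png",cv2.resize(np.vstack(i),(400,600)))
cv2.imwrite("pics/wAb.png",cv2.resize(i[0],(800,600),interpolation=cv2.INTER_CUBIC))
cv2.imwrite("pics/wBb.png",cv2.resize(i[1],(800,600),interpolation=cv2.INTER_CUBIC))
```

```text
B [ 0.50391967 -0.15863952  0.20001298] [2.22272294e+00 2.22001691e+00 5.87632882e-05] 2.375
A [0.52026975 0.14887109 0.20000028] [ 2.22334739e+00  2.21944862e+00 -1.00062121e-04] 3.8
297.3186396354542 256.0300035665862 194.6536985797213 [[0.001, -0.945, -0.326, 0.083], [1.0, 0.001, 0.0, 0.0], [0.0, -0.326, 0.945, -0.12], [0.0, 0.0, 0.0, 1.0]]
0.0320422907905599 4.3583 [ 0.46043418  0.90030048 -0.25535227]
```

View pics/wAb.png

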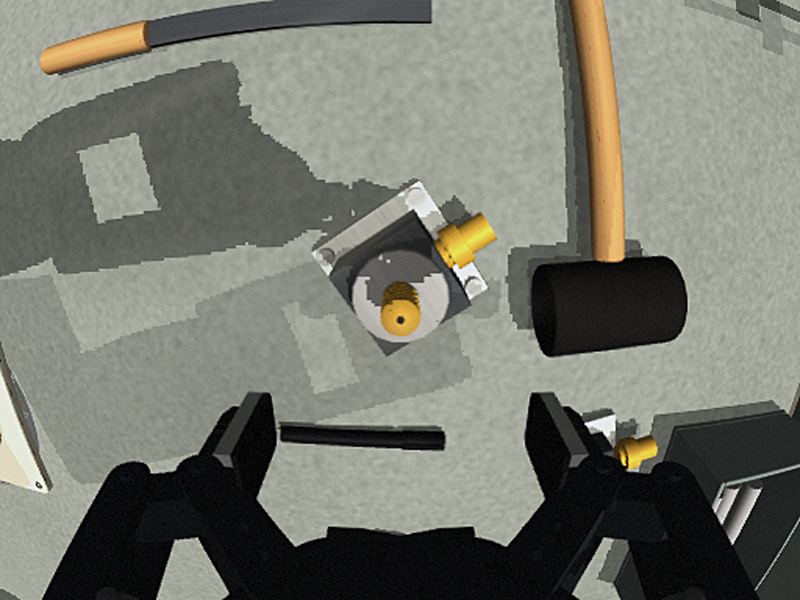

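View pics/wBb.png

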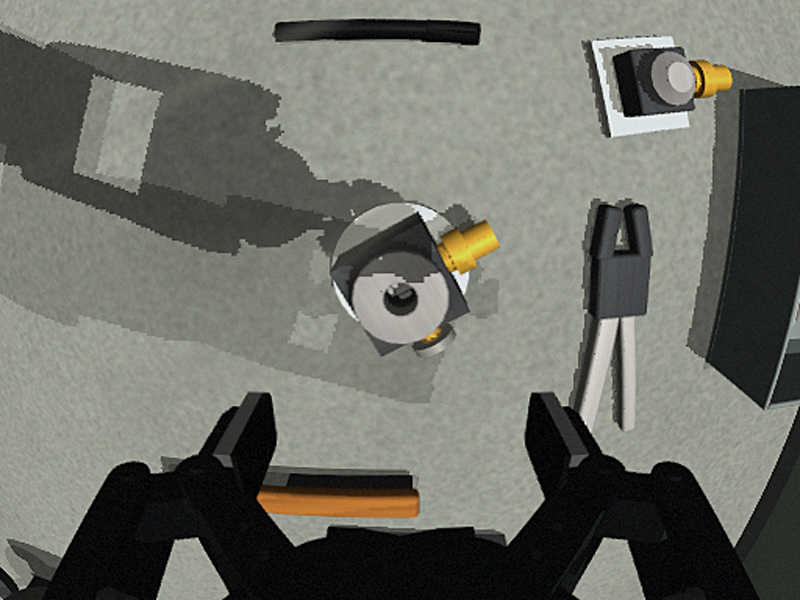

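Coupling A's collar centre is at about (401,297), with the nozzle top's hole at (400.5,320). Coupling B's collar centre is at about (401,297). These are enlarged pixels, and both collars sit at the same place relative to the tool.

Run:
```python
from h import *
import pickle
D=pickle.load(open("w.pkl","rb")); k=.64
for n,pts in(("A",[(401,297,.072),(400.5,320,.106)]),("B",[(401,297.5,.072),(401,298,.072)])):
    c,P,r=D[n]
    for u,v,z in pts: print(n,wpix2z(c,P,r,u*k,v*k,z), "rel",wpix2z(c,P,r,u*k,v*k,z)-P)
    g=cv2.cvtColor(c["image"],cv2.COLOR_RGB2GRAY)
# collar widths check
for n in"AB":
    c,P,r=D[n]; print(n,"diam",np.linalg.norm(wpix2z(c,P,r,352*k,297*k,.072)-wpix2z(c,P,r,450*k,297*k,.072)))
    i=cv2.cvtColor(c["image"],cv2.COLOR_RGB2BGR)[145:240,205:310]
    cv2.imwrite(f"pics/crop{n}.png",cv2.resize(i,None,fx=5,fy=5,interpolation=cv2.INTER_CUBIC))
a=[cv2.imread(f"pics/crop{n}.png") for n in"AB"]
cv2.imwrite("pics/crops.png",cv2.resize(np.hstack(a),(800,362)))
```

```text
A [0.5209928  0.15067415 0.072     ] rel [ 0.00072305  0.00180306 -0.12800028]
A [0.520692   0.14985615 0.106     ] rel [ 0.00042225  0.00098506 -0.09400028]
B [ 0.50465421 -0.15713108  0.072     ] rel [ 0.00073454  0.00150844 -0.12801298]
B [ 0.50465436 -0.15742756  0.072     ] rel [ 0.00073469  0.00121196 -0.12801298]
A diam 0.055360643549164104
B diam 0.055363509633886
```

View pics/crops.png

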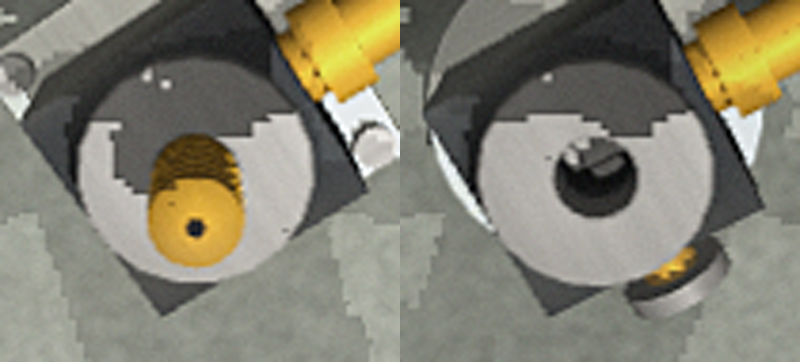

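The B hole is at about (596,177) in the crop and A's collar at (197,170). So A is about (0.5207, 0.150), B − A is about (−0.0163, −0.308), and the collar diameter measures 55 mm against the 56 mm given. Now I push A's collar with the fingers straddling the nozzle.

Run:
```python
from h import *
d=down(np.pi/2)
x,y=.5207,.150
m.servo_line([x,y,.102],d,rate=.1); m.hold(.1); f0=np.array(m.get_contact_force()); print(f0,m.get_position(),m.get_time())
z=.099; zc=None
while z>.080:
    m.servo_line([x,y,z],d,rate=.04); f=np.array(m.get_contact_force())-f0
    print(round(z,4),np.round(m.get_position()[2],4),np.round(f,1))
    if zc is None and f[2]>2.0: zc=z
    if f[2]>28 or (zc and z<zc-.0058): break
    z-=.001
m.hold(.3); print(m.get_contact_force()-f0,m.get_position(),m.get_time())
snap("scene","pics/s1.png"); snap("wrist","pics/w1.png")
i=cv2.imread("pics/s1.png")[150:240,260:380]; j=cv2.imread("pics/w1.png")
cv2.imwrite("pics/v1.png",np.hstack([cv2.resize(i,(400,300),interpolation=cv2.INTER_CUBIC),cv2.resize(j,(400,300))]))
```

```text
[-0.18094816  0.18333923 -0.48394783] [0.52117362 0.1501316  0.10268438] 5.5917
0.099 0.099 [ 0.  -0.7  0.7]
0.098 0.0979 [-0.5  0.1  0.5]
0.097 0.0969 [ 0.3 -0.4  0.7]
0.096 0.0959 [-0.1 -0.   1.2]
0.095 0.0949 [ 0.3 -0.7  1.2]
0.094 0.0939 [ 0.2 -0.1  0.1]
0.093 0.0931 [-0.8 -0.5  2.2]
0.092 0.0922 [-0.8 -1.3  4.8]
0.091 0.0911 [-0.4 -1.   4.8]
0.09 0.09 [-0.4 -0.1  4.2]
0.089 0.089 [-0.1 -0.8  4.2]
0.088 0.0884 [ 0.1 -0.4  8.4]
0.087 0.0882 [-3.8 -1.3 18.3]
[-3.847335   -0.97349388 17.64159777] [0.52089016 0.150038   0.08825353] 9.1417
```

View pics/v1.png

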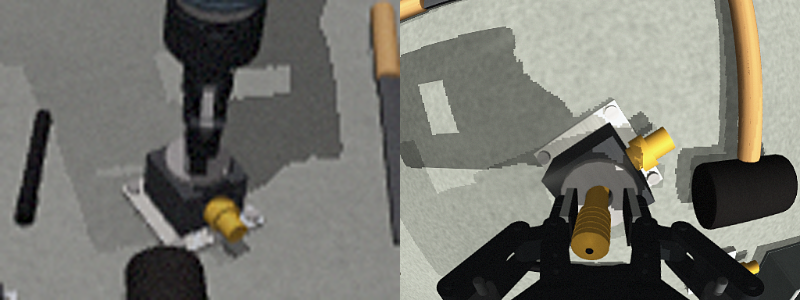

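The nozzle has popped up: the bare shank shows above the collar at about (598,205). Now I raise to the body, grip and lift.

Run:
```python
from h import *
d=down(np.pi/2)
x,y=.5207,.150
m.servo_line([x,y,.114],d,rate=.05); m.hold(.1); print(m.get_position(),m.get_contact_force(),m.get_time())
m.command_gripper(.012,70); m.hold(.2)
print(m.get_width(),m.get_grip_force(),m.get_position(),m.get_contact_force(),m.get_time())
m.servo_line([x,y,.19],d,rate=.1); m.hold(.2); print(m.get_width(),m.get_grip_force(),m.get_contact_force(),m.get_position(),m.get_time())
snap("wrist","pics/w2.png"); snap("scene","pics/s2.png")
i=cv2.imread("pics/s2.png")[130:240,250:390]; j=cv2.imread("pics/w2.png")[120:370,120:400]
cv2.imwrite("pics/v2.png",np.hstack([cv2.resize(i,(400,314),interpolation=cv2.INTER_CUBIC),cv2.resize(j,(400,314))]))
```

```text
[0.52042538 0.14992806 0.11368365] [-0.46443351 -0.77452824 -0.67510248] 10.0333
0.018146493852613275 68.24951628805138 [0.52049155 0.14997008 0.11388901] [-1.36084732 -0.28119981 -0.05626999] 10.5
0.017313336279185753 68.30723345163278 [-0.2279182   0.11558113 -1.36965153] [0.52032126 0.14991115 0.18929757] 11.6083
```

View pics/v2.png

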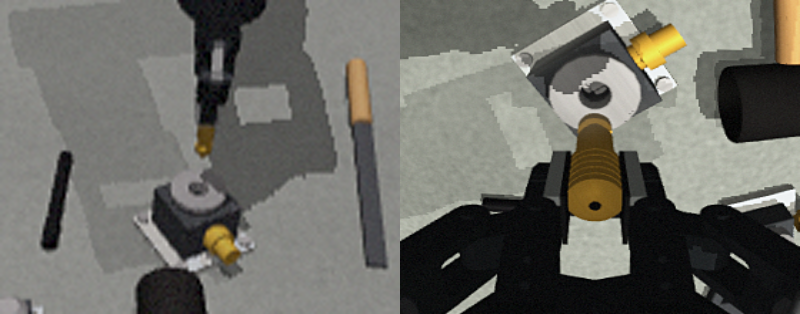

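The nozzle is held upright, and A's empty mouth is at about (596,96). Now I go to the same relative pose over B and compare hole positions.

Run:
```python
from h import *
d=down(np.pi/2)
m.move_to([.5044,-.158,.19],d); m.hold(.3); print(m.get_width(),m.get_position(),m.get_time())
snap("wrist","pics/w3.png")
a,b=[cv2.imread(f"pics/w{k}.png")[160:240,200:313] for k in(2,3)]
cv2.imwrite("pics/v3.png",np.hstack([cv2.resize(q,(400,283),interpolation=cv2.INTER_CUBIC) for q in(a,b)]))
```

```text
0.01748358938676612 [ 0.50464665 -0.15718386  0.18997256] 13.1833
```

View pics/v3.png

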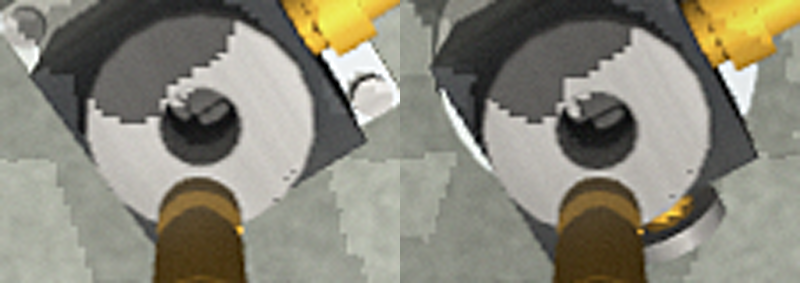

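B's hole sits about 1 mm left and 1.2 mm down of A's relative pose, so I aim at (0.504, −0.159). Next I insert in small steps with force monitoring.

Run:
```python
from h import *
d=down(np.pi/2)
x,y=.5040,-.1590
m.command_gripper(.010,100)
m.servo_line([x,y,.152],d,rate=.08); m.hold(.2); f0=np.array(m.get_contact_force()); print(f0,m.get_position(),m.get_time())
z=.149
while z>=.0965:
    m.servo_line([x,y,z],d,rate=.05); f=np.array(m.get_contact_force())-f0
    print(round(z,4),round(m.get_position()[2],4),np.round(f,1),round(m.get_width(),4))
    if f[2]>35 or np.hypot(f[0],f[1])>12: print("STOP");break
    z-=.003 if z>.122 else .0015
m.hold(.2); print(np.array(m.get_contact_force())-f0,m.get_torque(),m.get_position(),m.get_time())
snap("wrist","pics/w4.png"); snap("scene","pics/s4.png")
i=cv2.imread("pics/s4.png")[140:230,150:270]; j=cv2.imread("pics/w4.png")[120:330,120:400]
cv2.imwrite("pics/v4.png",np.hstack([cv2.resize(i,(400,300),interpolation=cv2.INTER_CUBIC),cv2.resize(j,(400,300))]))
```

```text
[-0.6503813   0.05655587 -1.22297124] [ 0.50436323 -0.15913571  0.15251972] 14.275
0.149 0.149 [-0.4  0.3  0. ] 0.0172
0.146 0.1457 [-0.6  0.7 -0. ] 0.0172
0.143 0.1428 [ 0.7 -0.1 -0. ] 0.0172
0.14 0.1398 [ 1.4 -0.3  0.6] 0.0171
0.137 0.1368 [-0.3  0.   0.2] 0.0169
0.134 0.1338 [0.3 0.3 0.6] 0.017
0.131 0.1308 [ 0.8 -0.5  1.2] 0.0173
0.128 0.1278 [0.5 0.4 0.6] 0.017
0.125 0.1248 [0.8 0.3 0.9] 0.017
0.122 0.1218 [-0.1  1.3 -0.5] 0.0171
0.1205 0.1204 [ 1.  -0.6  0. ] 0.0171
0.119 0.1189 [-0.1 -0.   0.4] 0.0174
0.1175 0.1174 [1.1 0.2 0.4] 0.0169
0.116 0.1159 [-0.2 -0.4  0.1] 0.0173
0.1145 0.1144 [ 0.7  0.2 -0. ] 0.0176
0.113 0.1132 [0.  0.6 5.3] 0.0171
0.1115 0.1118 [-0.8  1.5  6.1] 0.0173
0.11 0.1103 [0.6 0.6 7.3] 0.017
0.1085 0.1086 [-1.1  0.6  4.9] 0.0171
0.107 0.107 [-0.5  1.5  3.5] 0.0175
0.1055 0.1054 [0.3 1.6 3.6] 0.0174
0.104 0.1039 [1.1 1.8 3.5] 0.0173
0.1025 0.1025 [0.6 1.6 4.6] 0.0172
0.101 0.101 [0.5 0.8 4.5] 0.0171
0.0995 0.0991 [ 2.2  0.4 -0.5] 0.0169
0.098 0.0982 [0.1 1.3 6.6] 0.0172
[-0.37297986  1.27223451  6.47691887] [ 0.264824    0.14947292 -0.0363086 ] [ 0.50412438 -0.15907399  0.0982956 ] 20.975
```

View pics/v4.png

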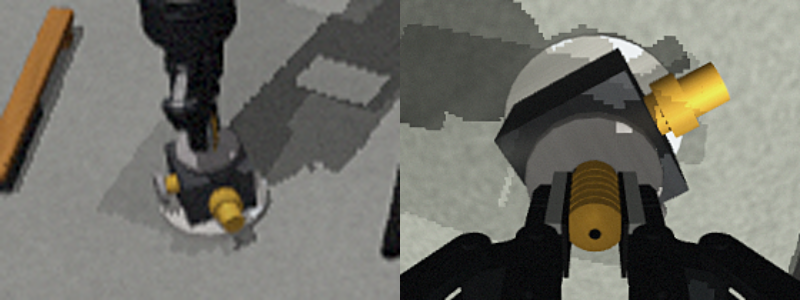

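The force fell to zero at z≈0.0995, which is the click at the expected home height. It then rose to the 6.5 N spring load below home. I'll push 1 mm more, give it a gentle tug to check the catch, then let go.

Run:
```python
from h import *
d=down(np.pi/2)
x,y=.5040,-.1590
f0=np.array([-.65,.06,-1.22])
for z in(.097,.0985,.100,.101):
    m.servo_line([x,y,z],d,rate=.03); m.hold(.1); print(z,np.round(m.get_position()[2],4),np.round(m.get_contact_force()-f0,1))
m.servo_line([x,y,.0995],d,rate=.03)
m.command_gripper(.034); m.hold(.2); print(m.get_width(),m.get_position(),m.get_contact_force()-f0)
m.servo_line([x,y,.2],d,rate=.12); m.command_gripper(.08)
m.hold(.3); P=m.get_position();print(P,m.get_time(),m.get_contact_force()-f0)
snap("wrist","pics/w5.png"); snap("scene","pics/s5.png")
i=cv2.imread("pics/s5.png")[140:230,150:270]; j=cv2.imread("pics/w5.png")[145:240,205:332]
cv2.imwrite("pics/v5.png",np.hstack([cv2.resize(i,(400,300),interpolation=cv2.INTER_CUBIC),cv2.resize(j,(400,300))]))
```

```text
0.097 0.0973 [0.7 1.  7.5]
0.0985 0.0989 [-0.5  1.1  6.6]
0.1 0.0993 [  4.5   0.3 -13.4]
0.101 0.0995 [  7.1  -1.5 -24.3]
0.03391582219397827 [ 0.50411413 -0.1590726   0.09985632] [1.26335423 0.31611503 0.70736355]
[ 0.50398236 -0.15900535  0.20001074] 25.0417 [0.79351959 0.87283174 1.6126756 ]
```

View pics/v5.png

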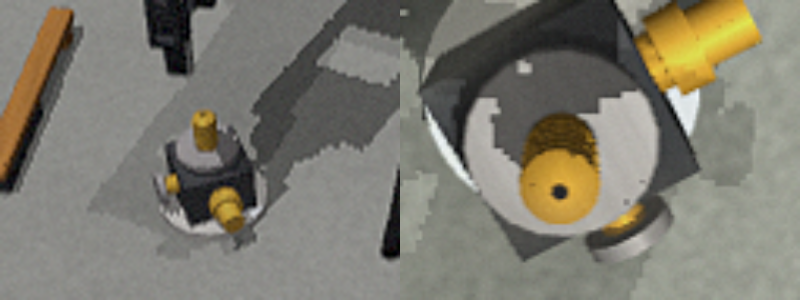

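The nozzle held against a 24 N tug. After release it sits low, at (560,190) in the wrist crop, just as it did at the start in A, with the collar up. I'm handing in.

```bash
python3 -c "
from h import *
print(m.sign_off())"
```

```text
the job is handed in; nothing more can be done
None
```

The nozzle is out of coupling A and clicked home in coupling B, where it held against a 24 N tug; its collar is back up, the gripper is clear, and the job was handed in at about 25 s.

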